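Complete the beaker pair in the serving caddy and hold it up level

TASK

One of the two rings of the wooden serving caddy is empty: take the loose beaker of the same shape and height as the one already in the caddy, set it down gently, upright on the board inside the empty ring, and let go of it. Then lift the caddy by its wooden crossbar straight up, about ten centimetres clear of the bench, keep it level and still with both beakers standing in it, and finish while still holding it there. Leave the other pots where they stand.

Things in the scene. Friction and masses are not known exactly. Their poses are not given: they have to be found in the camera images.
- caddy: loose serving caddy for two beakers, 0.32 kg, at any yaw: wooden board 240 (its x) x 96 mm (its y) on feet, upper face 18 mm above the bench; a 10 mm steel stem in the middle carries a wooden crossbar; round each place, at x = +75 and -75 mm, a steel wire ring. Origin: on the bench under the board's middle; x points to the empty place, y runs along the crossbar, z up
- crossbar (a point): middle of the caddy's wooden crossbar, 175 mm above the caddy's origin. The bar is 86 mm long (along the caddy's y), 18 mm thick (along its x: the grasp width) and 28 mm tall. Rims of seated beakers are 72 mm lower than this point
- empty_seat (a point): centre of the empty ring's place, on the board's upper face (75 mm from the caddy's origin along its +x, 18 mm up). The ring round it is 4.4 mm wire on three short legs: 60 mm clear inside, 70 mm outside, top 22 mm above the board. A gripper that closes along the caddy's y passes beside the crossbar here
- full_seat (a point): centre of the other, equal ring's place, on the board's upper face (75 mm from the caddy's origin along its -x, 18 mm up), where the first beaker stands
- beaker: the loose beaker to load, glazed white-and-dark-blue: open, 85 mm high, slightly tapered from 48 mm across at the foot to 58 mm at the rim (round, 4 mm wall), about 0.16 kg; it stands upright on the bench. Origin: centre of its underside, z up
- beaker_in_caddy: its twin, of the same shape and size and about the same weight, already standing in the caddy's other ring. Origin: centre of its underside, z up
- tall_beaker: bystander, glazed white-and-dark-blue: a beaker of the same widths but 125 mm high. Origin: centre of its underside. The loose beaker, the tall beaker and the near footed jar stand apart from one another on the robot's left, any of them in any of the three spots
- footed_jar: bystander, glazed white-and-dark-blue: globe jar with foot and narrow neck, 72 mm wide, 98 mm high. Origin: centre of its underside
- footed_jar_far: bystander: another such footed jar, farther from the robot. Origin: centre of its underside
- lidded_bowl: bystander, glazed white-and-dark-blue: round bowl with a domed, knobbed lid, 116 mm wide, 111 mm high, near the far edge. Origin: centre of its underside
- tagine_dish: bystander, glazed white-and-dark-blue: small dish with a conical lid, 90 mm wide, 91 mm high, far left. Origin: centre of its underside
- clay_bowl: bystander: unglazed clay bowl of metal clips, 116 mm wide, 62 mm high, far right. Origin: centre of its underside
Things that resemble listed ones, but are neither listed nor needed, are in the scene too. What is shaped like the beaker but pink is not meant. Leave any orange look-alike of the beaker_in_caddy alone.

How it is judged:
By the outcome, as a careful person would: the job done as asked, in the order asked, and still so for the second after the job is handed in, while the arm keeps its last pose, push and grip.
It also fails if it takes over 51 s, if anything falls off the work surface, if the arm or the gripper's body presses on something with over 40 N, if the wrist force passes 120 N, or if a joint passes its speed limit or range.

ROBOT

A 7-joint arm with a two-finger parallel gripper is mounted at the origin on the work surface. World frame = base frame: x ahead of the robot, y to its left, z up, the work surface at z = 0. Lengths are in m, angles in rad, forces in N, time in s.
With the tool pointing down it reaches from about 0.375 to 0.925 m from the base axis. Payload 3.1 kg.
Tool frame: the origin (TCP) lies at the very end of the fingers, on their centre line; the grasp point (between the pads) lies 19 mm behind it (bot.hold_point_z is the distance from the TCP to the grasp point, in m); z points along the fingers, y is the line along which they close (so a half turn about z gives the same grasp; the last joint's range is limited). The gripper opens to 85 mm and grips with 20 to 120 N. Pads are 22 mm wide; open, the fingers measure 114 mm over their backs; the gripper's body (76 mm by 85 mm) begins 54 mm behind the grasp point. The pads swing forward as they close: fully open they stand 13 mm farther back than shut.
Start: joints at [-0.098, 0.383, 0.044, 1.598, -0.018, 1.161, -0.05], TCP at [0.65, 0, 0.231] pointing down, gripper open.
Joint ranges: [-2.61, 2.61], [-0.41, 2.15], [-1.48, 1.57], [0, 2.5], [-1.57, 4.71], [0.05, 1.97], [-2.85, 2.85]. Speed limits (rad/s): [2.79, 2.79, 3.14, 3.14, 3.14, 3.14, 3.14].

INTERFACE

Orientations are given as a rotation vector (axis times angle).
In Python, from workcell import bot, imaging gives the robot as it stands. The module is installed in compiled form; this text tells all that it offers.
- The arm moves only by the tool carry_out, never from a script. Its argument "rows" is a list of rows, each an object with "travel": the shift along the tool's x, y, z scaled (see below), a list of three; "angular": the turn, a rotation vector about the tool's x, y, z scaled (see below), a list of three; "jaw": the finger opening in mm, from 0 to 85.4. In form: [{"travel": [dx, dy, dz], "angular": [rx, ry, rz], "jaw": jaw}, ...]. A call has 1 to 10 rows; each row is the pose to reach, as a shift and turn from the pose commanded when the call began, along the tool's axes at that moment; what a row does not reach only later rows make up. The controller multiplies each number of a shift by 40 cm and each number of a turn by 90 degrees. A row lasts 1/10 s, in which the tool goes at most 50 mm and 8.59 degrees, less where a joint would pass 70% of its speed; a pose out of reach is approached as far as the arm can. A call with a number of a shift or a turn outside -1 to 1 is refused whole. A call with a gripper value outside its range is refused whole. The fingers move at their own pace and stop on an object; "squeeze" is the grip in N (left out, the last holds). Time passes only in rows, so rows that repeat a pose let the fingers close. It gives the time, the measured TCP pose, the force, the opening and the grip force at its end, in the units of the state.
- bot.sense(): the state, without advancing time (a new reading comes with each control period).
- imaging.read_camera(name): name is "scene" or "side" or "wrist"; returns a dict with "image" (384x512x3 uint8, red, green, blue), "fx", "fy", "cx", "cy" (pixels), "world_from_camera" (4x4, takes a point from camera to world coordinates). Camera axes: x right, y down, z forward; pixel columns grow to the right and rows downward; lengths in m; the calibration is good to about 2 mm. The wrist camera is an equidistant fisheye: a pixel r from the principal point sees the ray r / f radians off the axis. A picture is of the moment at which its call begins. There is no depth.
- bot.hand_in(): hands the job in; it is judged then, once.
Trained networks look in the newest picture that a camera, given by its name, has taken for a name from the list of things; names that differ only in an ending like _2 or _b are one class to them, and where a whole thing is asked for, a point or a joint stands for the part that bears it (a point fixed in the world has none). Each returns a list of dicts, best first, with "confidence" (0 to 1); they miss things now and then, are a little off and sometimes report something else, mostly with a low value. They report only what shows in the picture. A call takes as long as a camera call. They do not tell look-alikes from the thing itself.
- imaging.boxes_of(camera, thing): "point" ([column, row] in pixels, amid what is visible of it).
- imaging.regions_of(camera, thing): "region" (384x512 bool, what is visible of it) and "point" ([column, row] in pixels, amid what is visible of it).
- imaging.pinpoint(camera, thing): "point" ([column, row] in pixels: a listed point, or the origin of a listed thing).
The state is a dict: "time_s": time; "joints": joint angles; "qvel": joint speeds; "joint_torque": joint torques, N m; "eef_pos": TCP position; "tcp_rot": TCP orientation; "wrist_force": force on the tool from outside, world axes, zero at the start; "torque": the same for the moment, N m; "opening": finger opening in m; "gripper_force": force on a finger pad.
Only numpy, scipy, OpenCV 4.12 (cv2) and the standard library are available. Lean on these libraries where they do the work, as an engineer would, in place of code of your own. Each camera call takes 0.05 s, during which the arm holds its last target. There are 200 camera calls.

## Working session

There is one attempt and no reset: what is moved stays moved. The work goes in short steps, Python scripts to look and compute and a tool call to move; the robot and the scene stay as the last step left them, time stands still between calls to the robot, and variables do not carry over. Pictures are saved under pics/ and viewed, at most 13 in all, crops included, and the job is handed in when it is done.

Besides the shell and the picture viewer there is one more tool, called after "Call:" by a JSON object that holds its "name" and its "arguments", one argument or row to a line. carry_out: Moves the arm, as the interface text tells. Its arguments: {"type":"object","properties":{"rows":{"type":"array"},"squeeze":{"type":"number"}},"required":["rows"]}

```bash
mkdir -p pics; cat > h.py <<'E'
import numpy as np, cv2
from scipy.spatial.transform import Rotation as R
from workcell import bot, imaging
def ray(c,p):
    x=(p[0]-c["cx"])/c["fx"]; y=(p[1]-c["cy"])/c["fy"]
    T=np.array(c["world_from_camera"])
    return T[:3,3],T[:3,:3]@np.array([x,y,1.])
def atz(c,p,z):
    o,d=ray(c,p); return o+d*(z-o[2])/d[2]
def tri(c1,p1,c2,p2):
    o1,d1=ray(c1,p1);o2,d2=ray(c2,p2);d1/=np.linalg.norm(d1);d2/=np.linalg.norm(d2)
    s=np.linalg.lstsq(np.c_[d1,-d2],o2-o1,rcond=None)[0]
    a=o1+s[0]*d1;b=o2+s[1]*d2
    return (a+b)/2,np.linalg.norm(a-b)
def save(c,n): cv2.imwrite("pics/"+n,c["image"][:,:,::-1])
E
python3 - <<'E'
from h import *
np.set_printoptions(precision=3,suppress=True)
C={n:imaging.read_camera(n) for n in("scene","side")}
im=np.hstack([C[n]["image"] for n in C]); 
for n in C: save(C[n],n+"0.png")
H={"crossbar":.175,"empty_seat":.018,"full_seat":.018,"caddy":0,"beaker":0,"beaker_in_caddy":.018,"tall_beaker":0,"footed_jar":0}
for t,z in H.items():
  for n in C:
    for r in imaging.pinpoint(n,t)[:4]:
      print(t,n,np.round(r["point"],1),round(r["confidence"],2),atz(C[n],r["point"],z))
print(bot.sense()["eef_pos"],bot.sense()["tcp_rot"],bot.sense()["time_s"])
E
```

```text
crossbar scene [219.4 175.4] 0.77 [ 0.591 -0.106  0.175]
crossbar scene [240.2 202.4] 0.49 [ 0.662 -0.029  0.175]
crossbar side [259.  200.2] 0.93 [ 0.579 -0.12   0.175]
empty_seat scene [196.2 197.9] 0.81 [ 0.583 -0.193  0.018]
empty_seat side [264.6 271.4] 0.81 [ 0.582 -0.189  0.018]
full_seat scene [241.7 203. ] 0.81 [ 0.566 -0.05   0.018]
full_seat side [248.8 234.6] 0.71 [ 0.566 -0.052  0.018]
caddy scene [220.1 207.8] 0.94 [ 0.589 -0.114  0.   ]
caddy side [260.8 255.7] 0.64 [ 0.587 -0.117  0.   ]
beaker scene [325.8 188.6] 0.87 [0.434 0.197 0.   ]
beaker scene [299.2 173.6] 0.73 [0.395 0.103 0.   ]
beaker side [191.9 188.6] 0.87 [0.427 0.217 0.   ]
beaker side [185.2 209.5] 0.86 [0.403 0.11  0.   ]
beaker_in_caddy scene [279.6 228.3] 0.85 [0.624 0.081 0.018]
beaker_in_caddy scene [244.7 202.5] 0.54 [ 0.562 -0.042  0.018]
beaker_in_caddy side [249.2 229.9] 0.66 [ 0.57  -0.034  0.018]
beaker_in_caddy side [254.3 209.2] 0.59 [0.599 0.055 0.018]
tall_beaker scene [328.9 235.3] 0.96 [0.601 0.228 0.   ]
tall_beaker scene [288.4 277. ] 0.16 [0.76  0.134 0.   ]
tall_beaker side [250.  180.4] 0.73 [0.617 0.236 0.   ]
footed_jar scene [377.1 217.8] 0.64 [0.504 0.365 0.   ]
footed_jar side [324.2 218.7] 0.69 [0.793 0.002 0.   ]
footed_jar side [217. 163.] 0.68 [0.52  0.366 0.   ]
footed_jar side [190.4 191.2] 0.33 [0.422 0.203 0.   ]
[0.65  0.    0.231] [ 2.221  2.221 -0.   ] 0.9
```

View pics/scene0.png

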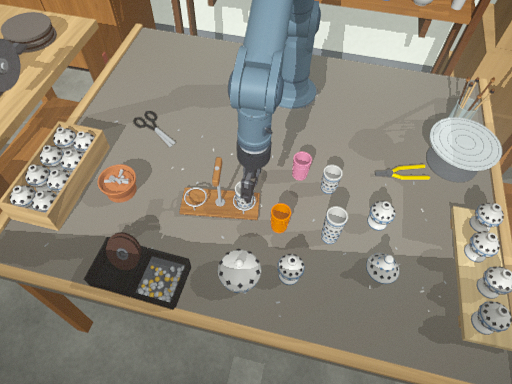

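View pics/side0.png

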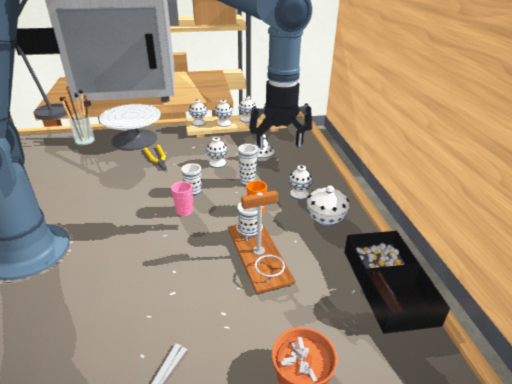

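The scene view shows the loose white-and-blue beaker at (332,180), with the tall one at (334,225), pink at (302,165) and orange at (281,218). The caddy is at (220,205), with its empty ring at (195,197). The side view agrees: beaker (192,180), caddy (260,255), empty ring (269,266).

I'll refine the positions with model fits.

```bash
cat >> h.py <<'E'
from scipy.optimize import least_squares
def proj(c,P):
    T=np.linalg.inv(np.array(c["world_from_camera"])); q=np.atleast_2d(P)@T[:3,:3].T+T[:3,3]
    return np.c_[q[:,0]/q[:,2]*c["fx"]+c["cx"],q[:,1]/q[:,2]*c["fy"]+c["cy"]]
A=np.linspace(0,2*np.pi,60)
def bk(x,y,z0=0): return np.vstack([np.c_[x+r*np.cos(A),y+r*np.sin(A),0*A+z0+h] for r,h in((.024,0),(.029,.085))])
def bbox(p): return np.r_[p.min(0)-.0,p.max(0)]
def fitbk(C,reg,g,z0=0):
    obs={n:bbox(np.argwhere(reg[n])[:,::-1].astype(float))+np.array([-.5,-.5,.5,.5]) for n in reg}
    f=lambda v:np.concatenate([bbox(proj(C[n],bk(*v,z0)))-obs[n] for n in obs])
    s=least_squares(f,g); return s.x,s.fun
def cad(v):
    x,y,a=v;c,s=np.cos(a),np.sin(a)
    return lambda p:np.array([x+c*p[0]-s*p[1],y+s*p[0]+c*p[1],p[2]])
PT={"crossbar":(0,0,.175),"empty_seat":(.075,0,.018),"full_seat":(-.075,0,.018),"caddy":(0,0,0),"beaker_in_caddy":(-.075,0,.018)}
def fitcad(C,g,tol=15):
    g=np.array(g,float);obs=[]
    for n in C:
        for t in PT:
            for r in imaging.pinpoint(n,t):
                if np.linalg.norm(proj(C[n],cad(g)(PT[t]))[0]-r["point"])<tol: obs.append((n,t,r["point"]))
    f=lambda v:np.concatenate([proj(C[n],cad(v)(PT[t]))[0]-p for n,t,p in obs])
    s=least_squares(f,g,loss="soft_l1"); return s.x,[(o[0],o[1],np.round(r,1)) for o,r in zip(obs,f(s.x).reshape(-1,2))]
E
python3 - <<'E'
from h import *
np.set_printoptions(precision=4,suppress=True)
C={n:imaging.read_camera(n) for n in("scene","side")}
reg={}
for n,p in (("scene",(332,180)),("side",(192,180))):
    rs=imaging.regions_of(n,"beaker"); r=min(rs,key=lambda r:np.hypot(*(np.array(r["point"])-p)))
    reg[n]=r["region"]; print(n,r["point"],r["confidence"])
print(fitbk(C,reg,[.43,.205]))
for n in reg: print(n,fitbk(C,{n:reg[n]},[.43,.205]))
x,o=fitcad(C,[.578,-.12,-1.45]); print(x); [print(*i) for i in o]
E
```

```text
scene [326.7, 181.0] 0.75
side [193.5, 175.0] 0.89
(array([0.431 , 0.2013]), array([ 0.4502,  0.3608,  0.3279,  0.8184, -0.1828,  0.6789, -0.461 ,
        1.2065]))
scene (array([0.4289, 0.1998]), array([ 0.0865, -0.2235, -0.0814,  0.2221]))
side (array([0.4321, 0.2066]), array([ 0.1794, -0.2095, -0.1872,  0.1982]))
[ 0.582  -0.1132 -1.3914]
scene crossbar [-2.3 -4.7]
scene empty_seat [0.6 4.9]
scene full_seat [3.5 3.2]
scene caddy [ 1.5 -0.6]
scene beaker_in_caddy [-0.4  0.2]
side crossbar [0.9 1.4]
side full_seat [-1.1  1.1]
side caddy [-2.1 -0.8]
side beaker_in_caddy [1.5 0.7]
```

Call:
{"name": "carry_out", "arguments": {
  "rows": [
    {"travel":[0.085,-0.09,0],"angular":[0,0,0],"jaw":85},
    {"travel":[0.17,-0.18,0],"angular":[0,0,0],"jaw":85},
    {"travel":[0.255,-0.27,0],"angular":[0,0,0],"jaw":85},
    {"travel":[0.34,-0.36,0],"angular":[0,0,0],"jaw":85},
    {"travel":[0.42,-0.45,0],"angular":[0,0,0],"jaw":85},
    {"travel":[0.48,-0.52,0],"angular":[0,0,0],"jaw":85},
    {"travel":[0.508,-0.548,0],"angular":[0,0,0],"jaw":85},
    {"travel":[0.508,-0.548,0],"angular":[0,0,0],"jaw":85},
    {"travel":[0.508,-0.548,0],"angular":[0,0,0],"jaw":85},
    {"travel":[0.508,-0.548,0],"angular":[0,0,0],"jaw":85}
  ]
}}

```text
time_s: 2.6
eef_pos: [0.4322, 0.2018, 0.2314]
tcp_rot: [2.224, 2.218, 0.0]
wrist_force: [0.0, 0.5, -1.0]
opening: 0.0851
gripper_force: 0.0
```

```bash
python3 - <<'E'
from h import *
np.set_printoptions(precision=4,suppress=True)
C={n:imaging.read_camera(n) for n in("scene","side","wrist")}
w=C.pop("wrist");T=np.array(w["world_from_camera"]);print(T,w["fx"],w["cx"],w["cy"])
s=bot.sense();print(s["eef_pos"],s["tcp_rot"],s["time_s"])
for r in imaging.pinpoint("wrist","beaker"): print(r)
cv2.imwrite("pics/a.png",np.hstack([cv2.resize(C["scene"]["image"][130:260,160:360],(400,260)),cv2.resize(w["image"],(400,300))[20:280]])[:,:,::-1])
x,o=fitcad(C,[.578,-.12,-1.45]); print(x); [print(*i) for i in o]
E
```

```text
[[ 1.     -0.0023 -0.0006  0.431 ]
 [-0.0024 -0.9599 -0.2802  0.2741]
 [ 0.      0.2802 -0.96    0.3749]
 [ 0.      0.      0.      1.    ]] 297.3186396354542 254.16871365110154 194.7119780042582
[0.4318 0.202  0.2312] [ 2.2246  2.2182 -0.0003] 2.75
{'point': [230.6, 234.9], 'confidence': 0.86}
{'point': [250.1, 165.6], 'confidence': 0.85}
{'point': [343.0, 321.2], 'confidence': 0.3}
{'point': [452.9, 283.7], 'confidence': 0.29}
[ 0.5782 -0.1169 -1.4662]
scene crossbar [-2.4 -4.7]
scene empty_seat [-1.1  0.8]
scene full_seat [3.8 3.9]
scene caddy [ 1.4 -0.3]
scene beaker_in_caddy [ 2.5 -0. ]
side crossbar [-2.   1.3]
side empty_seat [2.4 0.1]
side full_seat [ 0.4 -1.8]
side caddy [-2.8  1.1]
side beaker_in_caddy [0.9 0.5]
```

View pics/a.png

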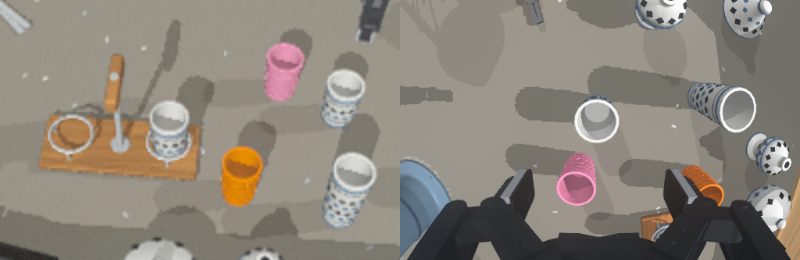

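Crop left shows the caddy unobstructed: ring at scene (196,196), seated beaker rim at (244,188). In the wrist view at right, the target rim is centred at about full-image (252,180), with the pink beaker next to it.

```bash
cat >> h.py <<'E'
def wz(c,p,z):
    u=(np.array(p,float)-[c["cx"],c["cy"]])/[c["fx"],c["fy"]];t=np.hypot(*u)
    d=np.r_[u/max(t,1e-9)*np.sin(t),np.cos(t)];T=np.array(c["world_from_camera"])
    o=T[:3,3];d=T[:3,:3]@d;return o+d*(z-o[2])/d[2]
def rings(c,rect,z,test,n=2):
    pass
E
python3 - <<'E'
from h import *
np.set_printoptions(precision=4,suppress=True)
w=imaging.read_camera("wrist");s=imaging.read_camera("scene")
print(wz(w,(252,180.5),.085))
for r in imaging.regions_of("wrist","beaker"):
    b=bbox(np.argwhere(r["region"])[:,::-1]);print(r["point"],r["confidence"],b)
    m=np.argwhere(r["region"])[:,::-1]; print(wz(w,b[:2],.085),wz(w,b[2:],.085),wz(w,(b[:2]+b[2:])/2,.085))
print(wz(w,(250.1,165.6),0))
print(atz(s,(196,196),.038),atz(s,(244.5,188),.103),atz(s,(217.5,172.5),.175))
E
```

```text
[0.4274 0.2058 0.085 ]
[230.9, 254.8] 0.96 [201. 222. 251. 289.]
[0.3734 0.1608 0.085 ] [0.426  0.0767 0.085 ] [0.3987 0.1212 0.085 ]
[252.5, 180.4] 0.61 [225. 149. 281. 208.]
[0.4009 0.2377 0.085 ] [0.4573 0.1767 0.085 ] [0.4284 0.2078 0.085 ]
[444.8, 45.2] 0.28 [415.  13. 476.  76.]
[0.6021 0.3944 0.085 ] [0.6898 0.3363 0.085 ] [0.6421 0.3651 0.085 ]
[0.4244 0.205  0.    ]
[ 0.5884 -0.1892  0.038 ] [ 0.5665 -0.0416  0.103 ] [ 0.5831 -0.1144  0.175 ]
```

Call:
{"name": "carry_out", "arguments": {
  "rows": [
    {"travel":[0.0075,-0.0075,0.08],"angular":[0,0,0],"jaw":85},
    {"travel":[0.0075,-0.0075,0.18],"angular":[0,0,0],"jaw":85},
    {"travel":[0.0075,-0.0075,0.28],"angular":[0,0,0],"jaw":85},
    {"travel":[0.0075,-0.0075,0.37],"angular":[0,0,0],"jaw":85},
    {"travel":[0.0075,-0.0075,0.44],"angular":[0,0,0],"jaw":85},
    {"travel":[0.0075,-0.0075,0.473],"angular":[0,0,0],"jaw":85},
    {"travel":[0.0075,-0.0075,0.473],"angular":[0,0,0],"jaw":85},
    {"travel":[0.0075,-0.0075,0.473],"angular":[0,0,0],"jaw":85}
  ]
}}

```text
time_s: 4.25
eef_pos: [0.4287, 0.2067, 0.0429]
tcp_rot: [2.221, 2.221, 0.002]
wrist_force: [0.0, -0.5, -1.1]
opening: 0.0848
gripper_force: 0.0
```

Call:
{"name": "carry_out", "arguments": {
  "rows": [
    {"travel":[0,0,0],"angular":[0,0,0],"jaw":72},
    {"travel":[0,0,0],"angular":[0,0,0],"jaw":64},
    {"travel":[0,0,0],"angular":[0,0,0],"jaw":60},
    {"travel":[0,0,0],"angular":[0,0,0],"jaw":56},
    {"travel":[0,0,0],"angular":[0,0,0],"jaw":50},
    {"travel":[0,0,0],"angular":[0,0,0],"jaw":46},
    {"travel":[0,0,0],"angular":[0,0,0],"jaw":46},
    {"travel":[0,0,0],"angular":[0,0,0],"jaw":46}
  ],
  "squeeze": 30
}}

```text
time_s: 5.05
eef_pos: [0.4288, 0.2067, 0.0434]
tcp_rot: [2.221, 2.221, 0.003]
wrist_force: [-0.8, -1.2, 6.8]
opening: 0.0568
gripper_force: 30.4
```

Call:
{"name": "carry_out", "arguments": {
  "rows": [
    {"travel":[0,0,-0.02],"angular":[0,0,0],"jaw":46},
    {"travel":[0,0,-0.06],"angular":[0,0,0],"jaw":46},
    {"travel":[0,0,-0.14],"angular":[0,0,0],"jaw":46},
    {"travel":[0,0,-0.24],"angular":[0,0,0],"jaw":46},
    {"travel":[0,0,-0.34],"angular":[0,0,0],"jaw":46},
    {"travel":[0,0,-0.44],"angular":[0,0,0],"jaw":46},
    {"travel":[0,0,-0.53],"angular":[0,0,0],"jaw":46},
    {"travel":[0,0,-0.56],"angular":[0,0,0],"jaw":46},
    {"travel":[0,0,-0.56],"angular":[0,0,0],"jaw":46},
    {"travel":[0,0,-0.56],"angular":[0,0,0],"jaw":46}
  ]
}}

```text
time_s: 6.05
eef_pos: [0.4265, 0.2055, 0.2642]
tcp_rot: [-2.221, -2.221, 0.005]
wrist_force: [-0.2, 0.2, -2.6]
opening: 0.0563
gripper_force: 32.6
```

Call:
{"name": "carry_out", "arguments": {
  "rows": [
    {"travel":[-0.07,0.02,0],"angular":[0,0,0],"jaw":46},
    {"travel":[-0.17,0.03,0],"angular":[0,0,0],"jaw":46},
    {"travel":[-0.27,0.05,0],"angular":[0,0,0],"jaw":46},
    {"travel":[-0.37,0.06,0],"angular":[0,0,0],"jaw":46},
    {"travel":[-0.47,0.07,0],"angular":[0,0,0],"jaw":46},
    {"travel":[-0.57,0.07,0],"angular":[0,0,0],"jaw":46},
    {"travel":[-0.64,0.07,0],"angular":[0,0,0],"jaw":46},
    {"travel":[-0.66,0.07,0],"angular":[0,0,0],"jaw":46},
    {"travel":[-0.66,0.07,0],"angular":[0,0,0],"jaw":46}
  ]
}}

```text
time_s: 6.95
eef_pos: [0.4541, -0.059, 0.2637]
tcp_rot: [-2.223, -2.215, 0.005]
wrist_force: [0.4, 0.4, -2.3]
opening: 0.0563
gripper_force: 32.6
```

```bash
python3 - <<'E'
from h import *
np.set_printoptions(precision=4,suppress=True)
C={n:imaging.read_camera(n) for n in("scene","side","wrist")}
s=bot.sense();print(s["eef_pos"],s["opening"],s["wrist_force"])
cr=lambda im,c,r,f:cv2.resize(im[r:r+100,c:c+130],None,fx=f,fy=f,interpolation=cv2.INTER_CUBIC)
top=np.hstack([cr(C["scene"]["image"],155,140,3),cr(C["side"]["image"],205,190,3)])
w=C["wrist"]["image"];bot_=np.zeros((300,780,3),np.uint8);bot_[:,:400]=cv2.resize(w,(400,300))
cv2.imwrite("pics/b.png",np.vstack([top,bot_])[:,:,::-1])
for t in PT:
  for r in imaging.pinpoint("wrist",t)[:2]: print(t,np.round(r["point"],1),r["confidence"],wz(C["wrist"],r["point"],PT[t][2]))
E
```

```text
[ 0.4553 -0.0557  0.2649] 0.05604547434360299 [-0.3228  0.3758 -1.9327]
crossbar [385.5 257.6] 0.78 [ 0.5786 -0.1138  0.175 ]
crossbar [444.8  52. ] 0.73 [0.6228 0.081  0.175 ]
empty_seat [342.8 254.4] 0.76 [ 0.5881 -0.1915  0.018 ]
full_seat [335.2 151.5] 0.92 [ 0.5625 -0.0363  0.018 ]
caddy [337.7 202.6] 0.98 [ 0.5767 -0.1145 -0.    ]
caddy [337.2 156.1] 0.52 [ 0.5709 -0.0452  0.    ]
beaker_in_caddy [336.  156.2] 0.77 [ 0.564  -0.0427  0.018 ]
beaker_in_caddy [361.4  73.3] 0.73 [0.5965 0.0726 0.018 ]
```

View pics/b.png

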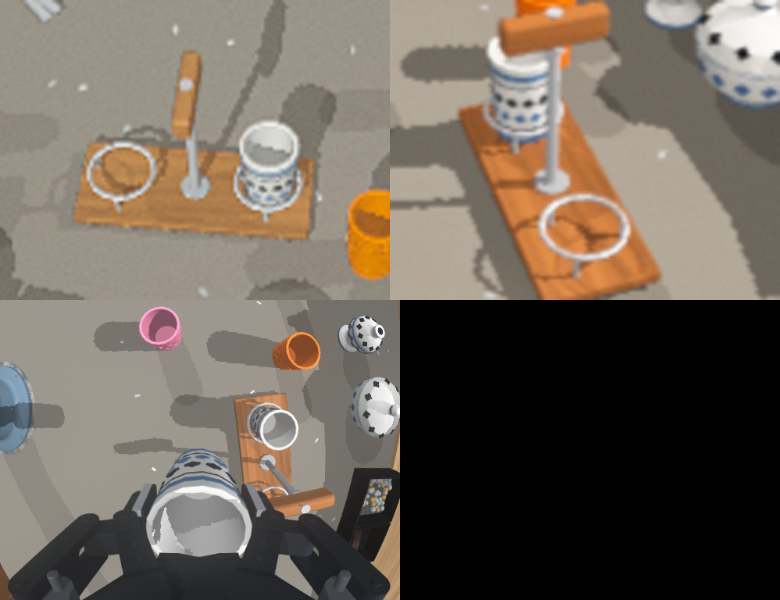

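The crops show scene ring centre (195.7,197), bar-top disc (217,168) and seated rim (244.7,189). In the side view, the ring is at (269.7,265.7) and the bar-top disc at (260,194.3). The wrist view shows the beaker held between the fingers, tilting uncertain, with the seated rim at (357,166).

```bash
cat > m.py <<'E'
from h import *
np.set_printoptions(precision=4,suppress=True)
C={n:imaging.read_camera(n) for n in("scene","side","wrist")}
ring=(.075,0,.038);dot=(0,0,.189);rim=(-.075,0,.103);st=(0,0,.018)
O=[("scene",(195.5,196.8),ring),("scene",(216.8,168.1),dot),("scene",(244.5,188.8),rim),("scene",(219.8,202.1),st),
("side",(269.5,265.5),ring),("side",(259.8,194.1),dot),("side",(258.5,250.8),st),
("wrist",(357,166.4),rim),("wrist",(343,207.4),st),("wrist",(391.7,267.5),dot)]
P=[(wz if n=="wrist" else atz)(C[n],p,q[2])[:2] for n,p,q in O]
f=lambda v:np.concatenate([cad(v)(q)[:2]-p for (n,_,q),p in zip(O,P)])
s=least_squares(f,[.578,-.117,-1.44],loss="soft_l1",f_scale=.003)
print(s.x,np.degrees(s.x[2]));r=f(s.x).reshape(-1,2)
for o,p,e in zip(O,P,r):print(o[0],o[2],p,e*1000)
print("empty",cad(s.x)((.075,0,.018)),"bar",cad(s.x)((0,0,.175)),"yaxis",-np.sin(s.x[2]),np.cos(s.x[2]))
# held beaker rim via all cams
for n in C:
    for r in imaging.regions_of(n,"beaker"): print(n,np.round(r["point"]),round(r["confidence"],2),bbox(np.argwhere(r["region"])[:,::-1]))
st=bot.sense();print(st["eef_pos"],st["tcp_rot"])
im=C["side"]["image"][70:260,150:330];im2=C["scene"]["image"][80:270,170:340]
cv2.imwrite("pics/c.png",np.hstack([cv2.resize(im,None,fx=2.2,fy=2.2),cv2.resize(im2,None,fx=2.2,fy=2.2)])[:,:,::-1])
E
python3 m.py
```

```text
[ 0.5805 -0.1168 -1.4121] -80.90492902195852
scene (0.075, 0, 0.038) [ 0.5916 -0.1898] [ 0.8031 -1.047 ]
scene (0, 0, 0.189) [ 0.5791 -0.1168] [1.3925 0.0068]
scene (-0.075, 0, 0.103) [ 0.5692 -0.0409] [-0.5875 -1.8113]
scene (0, 0, 0.018) [ 0.5796 -0.1169] [0.9474 0.1908]
side (0.075, 0, 0.038) [ 0.5925 -0.1912] [-0.1553  0.3512]
side (0, 0, 0.189) [ 0.5814 -0.1158] [-0.8424 -0.9402]
side (0, 0, 0.018) [ 0.5803 -0.1173] [0.1718 0.5112]
wrist (-0.075, 0, 0.103) [ 0.567 -0.042] [ 1.6543 -0.6765]
wrist (0, 0, 0.018) [ 0.5823 -0.1179] [-1.7952  1.1826]
wrist (0, 0, 0.189) [ 0.5822 -0.1193] [-1.7004  2.5574]
empty [ 0.5924 -0.1908  0.018 ] bar [ 0.5805 -0.1168  0.175 ] yaxis 0.9874274090658539 0.15807312176804403
scene [248. 130.] 0.88 [238. 105. 258. 137.]
scene [301. 163.] 0.6 [293. 153. 310. 179.]
scene [217. 206.] 0.24 [179. 157. 259. 220.]
side [197. 156.] 0.87 [187. 134. 213. 178.]
side [185. 196.] 0.67 [172. 182. 192. 215.]
wrist [253. 271.] 0.94 [187. 190. 323. 327.]
wrist [207.  35.] 0.59 [177.   7. 229.  63.]
[ 0.4558 -0.0577  0.2662] [2.2213 2.2215 0.0003]
```

View pics/c.png

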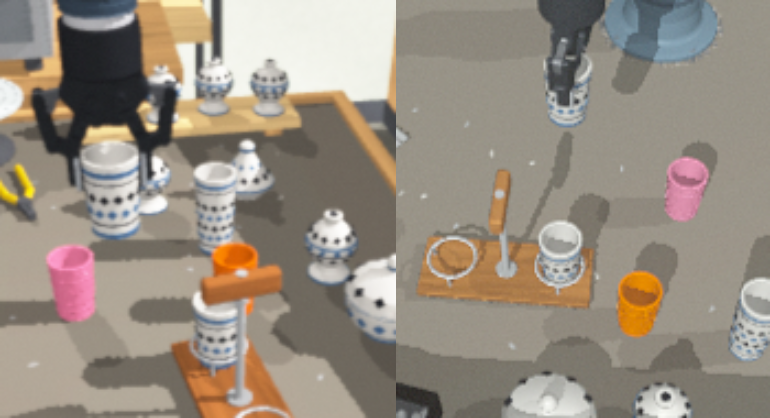

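```bash
python3 - <<'E'
from h import *
np.set_printoptions(precision=4,suppress=True)
C={n:imaging.read_camera(n) for n in("scene","side")}
so=np.array([186.2,134.3,213.4,177.8]);sc=np.array([238.2,258.9,137.2])
def f(v):
    a=bbox(proj(C["side"],bk(*v)))-so;b=bbox(proj(C["scene"],bk(*v)))[[0,2,3]]-sc
    return np.r_[a,b]
s=least_squares(f,[.455,-.057,.22]);print(s.x,s.fun)
print(atz(C["side"],(199.4,141.2),.307))
st=bot.sense();print(st["eef_pos"],st["tcp_rot"],st["time_s"])
E
```

```text
[ 0.4579 -0.0592  0.2231] [-0.2567 -1.0437 -0.3488  0.6296 -0.8217  0.4598  0.8982]
[ 0.4571 -0.0667  0.307 ]
[ 0.4558 -0.0578  0.2661] [2.2215 2.2213 0.0001] 7.75
```

Call:
{"name": "carry_out", "arguments": {
  "rows": [
    {"travel":[-0.08,0,0],"angular":[0,0,-0.03],"jaw":46},
    {"travel":[-0.18,0.01,0],"angular":[0,0,-0.06],"jaw":46},
    {"travel":[-0.27,0.06,0],"angular":[0,0,-0.101],"jaw":46},
    {"travel":[-0.31,0.14,0],"angular":[0,0,-0.101],"jaw":46},
    {"travel":[-0.33,0.23,0],"angular":[0,0,-0.101],"jaw":46},
    {"travel":[-0.33,0.31,0],"angular":[0,0,-0.101],"jaw":46},
    {"travel":[-0.33,0.34,0],"angular":[0,0,-0.101],"jaw":46},
    {"travel":[-0.33,0.34,0],"angular":[0,0,-0.101],"jaw":46},
    {"travel":[-0.33,0.34,0],"angular":[0,0,-0.101],"jaw":46},
    {"travel":[-0.33,0.34,0],"angular":[0,0,-0.101],"jaw":46}
  ]
}}

```text
time_s: 8.75
eef_pos: [0.5902, -0.1902, 0.266]
tcp_rot: [-2.039, -2.389, 0.001]
wrist_force: [-0.3, 0.0, -2.3]
opening: 0.0562
gripper_force: 32.8
```

```bash
python3 - <<'E'
from h import *
np.set_printoptions(precision=4,suppress=True)
imaging.read_camera("side")
st=bot.sense();print(st["eef_pos"],st["tcp_rot"],st["time_s"]);Rm=R.from_rotvec(st["tcp_rot"]).as_matrix();print(Rm)
d=np.array([.592,-.190,.150])-st["eef_pos"];print(Rm.T@d/.4)
E
```

```text
[ 0.5903 -0.1902  0.2662] [-2.0391 -2.389   0.0006] 8.8
[[-0.157   0.9876 -0.0008]
 [ 0.9876  0.157   0.0002]
 [ 0.0003 -0.0007 -1.    ]]
[-0.0003  0.0044  0.2905]
```

Call:
{"name": "carry_out", "arguments": {
  "rows": [
    {"travel":[0,0.004,0.07],"angular":[0,0,0],"jaw":46},
    {"travel":[0,0.004,0.16],"angular":[0,0,0],"jaw":46},
    {"travel":[0,0.004,0.25],"angular":[0,0,0],"jaw":46},
    {"travel":[0,0.004,0.33],"angular":[0,0,0],"jaw":46},
    {"travel":[0,0.004,0.385],"angular":[0,0,0],"jaw":46},
    {"travel":[0,0.004,0.385],"angular":[0,0,0],"jaw":46},
    {"travel":[0,0.004,0.385],"angular":[0,0,0],"jaw":46},
    {"travel":[0,0.004,0.385],"angular":[0,0,0],"jaw":46}
  ]
}}

```text
time_s: 9.6
eef_pos: [0.5948, -0.1902, 0.1145]
tcp_rot: [2.036, 2.387, 0.003]
wrist_force: [-0.1, -0.2, -1.5]
opening: 0.0562
gripper_force: 32.9
```

```bash
python3 - <<'E'
from h import *
np.set_printoptions(precision=4,suppress=True)
C={n:imaging.read_camera(n) for n in("scene","side")}
st=bot.sense();print(st["eef_pos"],st["tcp_rot"],st["time_s"],st["wrist_force"])
x0,y0=155,140;a=cv2.resize(C["scene"]["image"][140:230,155:255],None,fx=4,fy=4,interpolation=cv2.INTER_CUBIC)
b=cv2.resize(C["side"]["image"][205:295,215:315],None,fx=4,fy=4,interpolation=cv2.INTER_CUBIC)
# overlay: predicted beaker foot circle at TCP, ring inner circle (model)
e=cad([.5805,-.1168,-1.4121])((.075,0,0));t=st["eef_pos"]
for im,n,o in((a,"scene",(155,140)),(b,"side",(215,205))):
    for ctr,r,z,col in((t,.024,t[2]-.043,(255,0,0)),(t,.029,t[2]+.042,(255,0,0)),(e,.030,.038,(0,255,0)),(e,.035,.038,(0,255,0))):
        p=proj(C[n],np.c_[ctr[0]+r*np.cos(A),ctr[1]+r*np.sin(A),0*A+z])
        cv2.polylines(im,[np.int32((p-o+.5)*4)],True,col,1)
cv2.imwrite("pics/d.png",np.hstack([a,b])[:,:,::-1])
E
```

```text
[ 0.595  -0.1901  0.1145] [2.0361 2.3875 0.0032] 9.7 [-0.7104 -0.6718 -1.8253]
```

View pics/d.png

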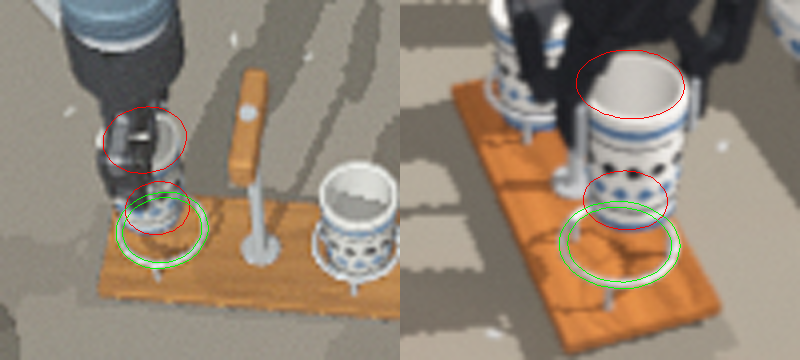

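The green ring model fits the ring in both views. The beaker foot sits a little left of my red prediction in scene and right in side, so I'll zoom in on it.

```bash
python3 - <<'E'
from h import *
C={n:imaging.read_camera(n) for n in("scene","side")}
a=cv2.resize(C["scene"]["image"][160:210,175:215],None,fx=10,fy=10,interpolation=cv2.INTER_CUBIC)
b=cv2.resize(C["side"]["image"][214:264,252:292],None,fx=10,fy=10,interpolation=cv2.INTER_CUBIC)
cv2.imwrite("pics/e.png",np.hstack([a,b])[:,:,::-1])
E
```

```text
(no output)
```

View pics/e.png

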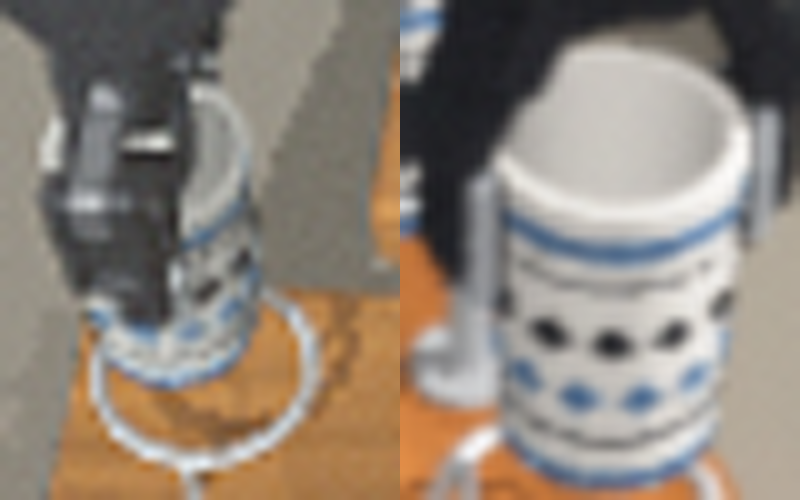

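```bash
cat > f.py <<'E'
from h import *
np.set_printoptions(precision=4,suppress=True)
C={n:imaging.read_camera(n) for n in("scene","side")}
ci=lambda n,x,y,z,r:bbox(proj(C[n],np.c_[x+r*np.cos(A),y+r*np.sin(A),0*A+z]))
def f(v):
    xr,yr,xf,yf,z=v
    a=ci("scene",xr,yr,z+.085,.029)[[0,2]]-[178.6,199.5]
    b=ci("scene",xf,yf,z,.024)[[0,2,3]]-[184.0,199.2,198.1]
    c=ci("side",xr,yr,z+.085,.029)-[301.2,218.3,326.3,234.4]
    d=ci("side",xf,yf,z,.024)[[0,2,3]]-[302,323.3,262.2]
    return np.r_[a,b,c,d]+.5
s=least_squares(f,[.594,-.19,.594,-.19,.071],loss="soft_l1");print(s.x,f(s.x)); print(bot.sense()["eef_pos"])
E
python3 f.py
```

```text
[ 0.6975 -0.1656  0.6993 -0.1701  0.0374] [-0.288   0.2009 -1.5805 -0.1675 38.0494 -0.228  -0.0549  0.1864 -0.0454
 -0.2709 -1.465  -0.4292]
[ 0.594  -0.1897  0.113 ]
```

```bash
sed -i 's/301.2,218.3,326.3/261.7,218.8,286.8/;s/\[302,323.3,262.2\]/[262.5,283.8,262.7]/' f.py; sed -i 's/198.1\]/198.6]/' f.py; python3 f.py
```

```text
[ 0.5971 -0.1955  0.5979 -0.1963  0.075 ] [-0.0286 -0.1004 -0.138   0.8608 -0.1727 -1.1088 -1.1316  0.9729  0.5464
  0.1471  0.1338  0.4354]
[ 0.5936 -0.1896  0.1125]
```

```bash
cat >> f.py <<'E'
for z in(.067,.0695,.072):
    g=lambda v:f([v[0],v[1],v[0],v[1],z]);s=least_squares(g,[.594,-.19]);print(z,s.x,np.round(s.fun,1))
for k in((0,5),(5,12)):
    g=lambda v:f([v[0],v[1],v[0],v[1],.0695])[k[0]:k[1]];s=least_squares(g,[.594,-.19]);print(k,s.x,np.round(s.fun,1))
E
python3 f.py
```

```text
[ 0.5971 -0.1955  0.5979 -0.1963  0.075 ] [-0.0286 -0.1004 -0.138   0.8608 -0.1727 -1.1088 -1.1316  0.9729  0.5464
  0.1471  0.1338  0.4354]
[ 0.5934 -0.1895  0.1122]
0.067 [ 0.5988 -0.193 ] [ 1.   0.8  1.2  2.1  1.8 -0.6  0.9  1.2  2.6  0.2 -0.   1.9]
0.0695 [ 0.5984 -0.194 ] [ 0.6  0.5  0.8  1.7  1.1 -0.7  0.3  1.2  2.   0.1 -0.   1.4]
0.072 [ 0.598  -0.1949] [ 0.2  0.1  0.4  1.4  0.5 -0.8 -0.3  1.2  1.4  0.  -0.   1. ]
(0, 5) [ 0.5952 -0.1978] [-0.3 -0.5 -0.1  0.8 -0. ]
(5, 12) [ 0.599  -0.1897] [-0.8 -0.9  1.   0.6  0.  -0.2  0.1]
```

```bash
python3 - <<'E'
from h import *
np.set_printoptions(precision=4,suppress=True)
w=imaging.read_camera("wrist");st=bot.sense();t=np.array(st["eef_pos"]);Rm=R.from_rotvec(st["tcp_rot"]).as_matrix()
save(w,"w.png")
T=np.linalg.inv(np.array(w["world_from_camera"]))
def pw(P):
    q=P@T[:3,:3].T+T[:3,3];r=np.hypot(q[:,0],q[:,1]);k=np.arctan2(r,q[:,2])/r*w["fx"]
    return q[:,:2]*k[:,None]+[w["cx"],w["cy"]]
def f(v):
    P=t+v+np.c_[.029*np.cos(A),.029*np.sin(A),0*A]
    return bbox(pw(P))[:3]-[187,238,323]
s=least_squares(f,[0,0,.042]);print(s.x,s.fun,"tool",Rm.T@s.x)
c=w["image"].copy()
for v,col in((s.x,(255,0,0)),([0,0,.042],(0,255,0))):
    cv2.polylines(c,[np.int32(pw(t+np.array(v)+np.c_[.029*np.cos(A),.029*np.sin(A),0*A]))],True,col,1)
cv2.imwrite("pics/g.png",cv2.resize(c[180:380,130:400],None,fx=2.8,fy=2.8)[:,:,::-1])
print(t)
E
```

```text
[ 0.     -0.0037  0.0409] [ 0.  0. -0.] tool [-0.0037 -0.0005 -0.0409]
[ 0.5934 -0.1895  0.112 ]
```

View pics/g.png

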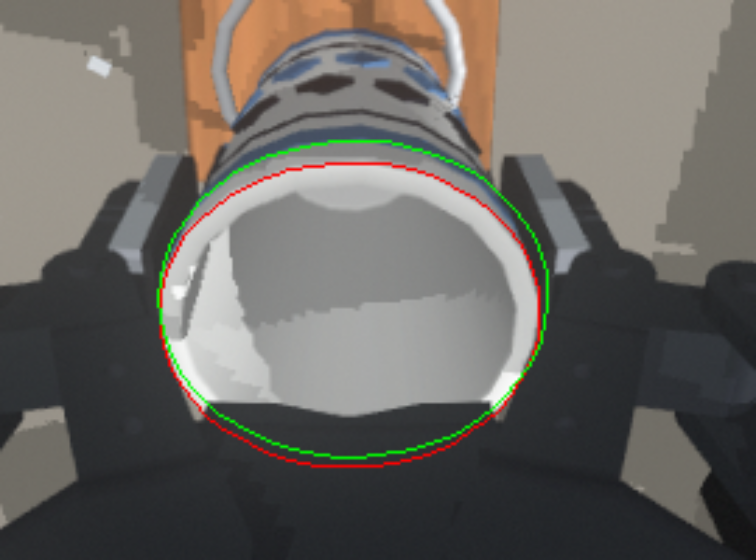

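The wrist view shows the rim offset 3.7 mm along tool -x and centred along the closing axis. I'll shift to compensate and lower slowly.

Call:
{"name": "carry_out", "arguments": {
  "rows": [
    {"travel":[0.0067,-0.004,0],"angular":[0,0,0],"jaw":46},
    {"travel":[0.0067,-0.004,0.01],"angular":[0,0,0],"jaw":46},
    {"travel":[0.0067,-0.004,0.03],"angular":[0,0,0],"jaw":46},
    {"travel":[0.0067,-0.004,0.05],"angular":[0,0,0],"jaw":46},
    {"travel":[0.0067,-0.004,0.07],"angular":[0,0,0],"jaw":46},
    {"travel":[0.0067,-0.004,0.09],"angular":[0,0,0],"jaw":46},
    {"travel":[0.0067,-0.004,0.105],"angular":[0,0,0],"jaw":46},
    {"travel":[0.0067,-0.004,0.115],"angular":[0,0,0],"jaw":46},
    {"travel":[0.0067,-0.004,0.115],"angular":[0,0,0],"jaw":46},
    {"travel":[0.0067,-0.004,0.115],"angular":[0,0,0],"jaw":46}
  ]
}}

```text
time_s: 11.15
eef_pos: [0.5915, -0.1872, 0.0661]
tcp_rot: [2.038, 2.39, 0.0]
wrist_force: [-0.5, 0.0, -1.6]
opening: 0.056
gripper_force: 32.9
```

Call:
{"name": "carry_out", "arguments": {
  "rows": [
    {"travel":[0,0,0.0],"angular":[0,0,0],"jaw":46},
    {"travel":[0,0,0.0],"angular":[0,0,0],"jaw":46},
    {"travel":[0,0,0.0],"angular":[0,0,0],"jaw":46},
    {"travel":[0,0,0.0],"angular":[0,0,0],"jaw":46}
  ]
}}

```text
time_s: 11.55
eef_pos: [0.5915, -0.1871, 0.0663]
tcp_rot: [2.038, 2.39, 0.0]
wrist_force: [-0.5, 0.8, -2.3]
opening: 0.0563
gripper_force: 32.9
```

Call:
{"name": "carry_out", "arguments": {
  "rows": [
    {"travel":[0,0,0.0025],"angular":[0,0,0],"jaw":46},
    {"travel":[0,0,0.005],"angular":[0,0,0],"jaw":46},
    {"travel":[0,0,0.0075],"angular":[0,0,0],"jaw":46},
    {"travel":[0,0,0.0075],"angular":[0,0,0],"jaw":46},
    {"travel":[0,0,0.0075],"angular":[0,0,0],"jaw":46}
  ]
}}

```text
time_s: 12.05
eef_pos: [0.5913, -0.1871, 0.063]
tcp_rot: [-2.038, -2.39, 0.0]
wrist_force: [-0.2, 0.2, -2.2]
opening: 0.0563
gripper_force: 32.9
```

Call:
{"name": "carry_out", "arguments": {
  "rows": [
    {"travel":[0,0,0.00125],"angular":[0,0,0],"jaw":46},
    {"travel":[0,0,0.0025],"angular":[0,0,0],"jaw":46},
    {"travel":[0,0,0.0025],"angular":[0,0,0],"jaw":46},
    {"travel":[0,0,0.0025],"angular":[0,0,0],"jaw":46}
  ]
}}

```text
time_s: 12.45
eef_pos: [0.5914, -0.1871, 0.0621]
tcp_rot: [-2.038, -2.391, 0.0]
wrist_force: [-0.2, 0.3, -2.3]
opening: 0.0563
gripper_force: 32.9
```

Call:
{"name": "carry_out", "arguments": {
  "rows": [
    {"travel":[0,0,0.00125],"angular":[0,0,0],"jaw":46},
    {"travel":[0,0,0.0025],"angular":[0,0,0],"jaw":46},
    {"travel":[0,0,0.0025],"angular":[0,0,0],"jaw":46},
    {"travel":[0,0,0.0025],"angular":[0,0,0],"jaw":46}
  ]
}}

```text
time_s: 12.85
eef_pos: [0.5916, -0.1872, 0.0615]
tcp_rot: [2.038, 2.39, 0.0]
wrist_force: [-1.0, 0.4, 1.6]
opening: 0.056
gripper_force: 32.9
```

Call:
{"name": "carry_out", "arguments": {
  "rows": [
    {"travel":[0,0,0],"angular":[0,0,0],"jaw":58},
    {"travel":[0,0,0],"angular":[0,0,0],"jaw":62},
    {"travel":[0,0,0],"angular":[0,0,0],"jaw":66},
    {"travel":[0,0,0],"angular":[0,0,0],"jaw":72},
    {"travel":[0,0,0],"angular":[0,0,0],"jaw":79},
    {"travel":[0,0,0],"angular":[0,0,0],"jaw":85},
    {"travel":[0,0,0],"angular":[0,0,0],"jaw":85},
    {"travel":[0,0,0],"angular":[0,0,0],"jaw":85}
  ]
}}

```text
time_s: 13.65
eef_pos: [0.5914, -0.1871, 0.0611]
tcp_rot: [-2.038, -2.39, -0.0]
wrist_force: [0.1, -0.2, -0.1]
opening: 0.0853
gripper_force: 0.0
```

Call:
{"name": "carry_out", "arguments": {
  "rows": [
    {"travel":[0,0,-0.03],"angular":[0,0,0],"jaw":85},
    {"travel":[0,0,-0.08],"angular":[0,0,0],"jaw":85},
    {"travel":[0,0,-0.16],"angular":[0,0,0],"jaw":85},
    {"travel":[0,0,-0.26],"angular":[0,0,0],"jaw":85},
    {"travel":[0,0,-0.36],"angular":[0,0,0],"jaw":85},
    {"travel":[0,0,-0.46],"angular":[0,0,0],"jaw":85},
    {"travel":[0,0,-0.52],"angular":[0,0,0],"jaw":85},
    {"travel":[0,0,-0.52],"angular":[0,0,0],"jaw":85},
    {"travel":[0,0,-0.52],"angular":[0,0,0],"jaw":85}
  ]
}}

```text
time_s: 14.55
eef_pos: [0.5916, -0.1873, 0.2702]
tcp_rot: [2.037, 2.389, 0.002]
wrist_force: [-0.2, -0.9, -0.9]
opening: 0.0851
gripper_force: 0.0
```

```bash
python3 - <<'E'
from h import *
np.set_printoptions(precision=4,suppress=True)
C={n:imaging.read_camera(n) for n in("scene","side","wrist")}
st=bot.sense();print(st["eef_pos"],st["tcp_rot"],st["joints"],st["time_s"],st["wrist_force"])
b=cv2.resize(C["side"]["image"][185:285,215:315],None,fx=3,fy=3,interpolation=cv2.INTER_CUBIC)
cv2.imwrite("pics/i.png",np.hstack([b,cv2.resize(C["wrist"]["image"],(400,300))])[:,:,::-1])
x,o=fitcad(C if 0 else {k:C[k] for k in("scene","side")},[.5805,-.1168,-1.412]);print(x)
E
```

```text
[ 0.5901 -0.1867  0.2671] [-2.0362 -2.388   0.0027] [ 0.0117  0.3026  0.28    1.6448 -0.0879  1.2103  0.4696] 14.7 [-0.1135  0.0146  0.5259]
[ 0.5785 -0.1133 -1.4618]
```

View pics/i.png

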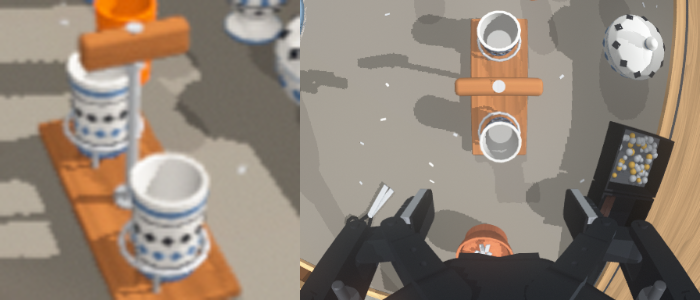

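Both beakers stand in the caddy: the new one is seated inside its ring at side crop (168,215), with the seated rims and bar visible in the wrist view. Next I'll turn 90° over the crossbar.

Call:
{"name": "carry_out", "arguments": {
  "rows": [
    {"travel":[0.02,0,0],"angular":[0,0,0.09],"jaw":85},
    {"travel":[0.06,0.001,0],"angular":[0,0,0.18],"jaw":85},
    {"travel":[0.1,0.002,0],"angular":[0,0,0.27],"jaw":85},
    {"travel":[0.14,0.003,0],"angular":[0,0,0.36],"jaw":85},
    {"travel":[0.17,0.004,0],"angular":[0,0,0.45],"jaw":85},
    {"travel":[0.176,0.004,0],"angular":[0,0,0.54],"jaw":85},
    {"travel":[0.176,0.004,0],"angular":[0,0,0.63],"jaw":85},
    {"travel":[0.176,0.004,0],"angular":[0,0,0.72],"jaw":85},
    {"travel":[0.176,0.004,0],"angular":[0,0,0.81],"jaw":85},
    {"travel":[0.176,0.004,0],"angular":[0,0,0.9],"jaw":85}
  ]
}}

```text
time_s: 16.2
eef_pos: [0.5819, -0.1174, 0.2692]
tcp_rot: [3.104, 0.485, 0.0]
wrist_force: [0.6, 0.5, -0.1]
opening: 0.0851
gripper_force: 0.0
```

Call:
{"name": "carry_out", "arguments": {
  "rows": [
    {"travel":[0,0,0],"angular":[0,0,0.06],"jaw":85},
    {"travel":[0,0,0],"angular":[0,0,0.1],"jaw":85},
    {"travel":[0,0,0],"angular":[0,0,0.1],"jaw":85},
    {"travel":[0,0,0],"angular":[0,0,0.1],"jaw":85},
    {"travel":[0,0,0],"angular":[0,0,0.1],"jaw":85}
  ]
}}

```text
time_s: 16.7
eef_pos: [0.5819, -0.1174, 0.2691]
tcp_rot: [3.132, 0.25, 0.0]
wrist_force: [-0.8, -0.2, 0.5]
opening: 0.0851
gripper_force: 0.0
```

```bash
python3 - <<'E'
from h import *
np.set_printoptions(precision=4,suppress=True)
w=imaging.read_camera("wrist")
st=bot.sense();Rm=R.from_rotvec(st["tcp_rot"]).as_matrix();print(st["eef_pos"],st["joints"],st["time_s"]);print(Rm)
for t,z in(("crossbar",.175),("caddy",0),("empty_seat",.018),("full_seat",.018)):
    for r in imaging.pinpoint("wrist",t)[:2]:print(t,np.round(r["point"]),r["confidence"],wz(w,r["point"],z))
cv2.imwrite("pics/j.png",cv2.resize(w["image"],(768,576))[:,:,::-1])
d=np.array([.5805,-.1168,.158])-st["eef_pos"];print(Rm.T@d/.4)
E
```

```text
[ 0.5819 -0.1173  0.2691] [-0.2548  0.2582  0.4566  1.7146 -0.1214  1.1967 -1.1783] 16.75
[[ 0.9873  0.1587  0.0001]
 [ 0.1587 -0.9873  0.0001]
 [ 0.0001 -0.0001 -1.    ]]
crossbar [253. 201.] 0.71 [ 0.5765 -0.1163  0.175 ]
caddy [251. 164.] 0.68 [ 0.5765 -0.1124  0.    ]
full_seat [198. 167.] 0.69 [ 0.5638 -0.041   0.018 ]
[-0.0032 -0.0019  0.2778]
```

View pics/j.png

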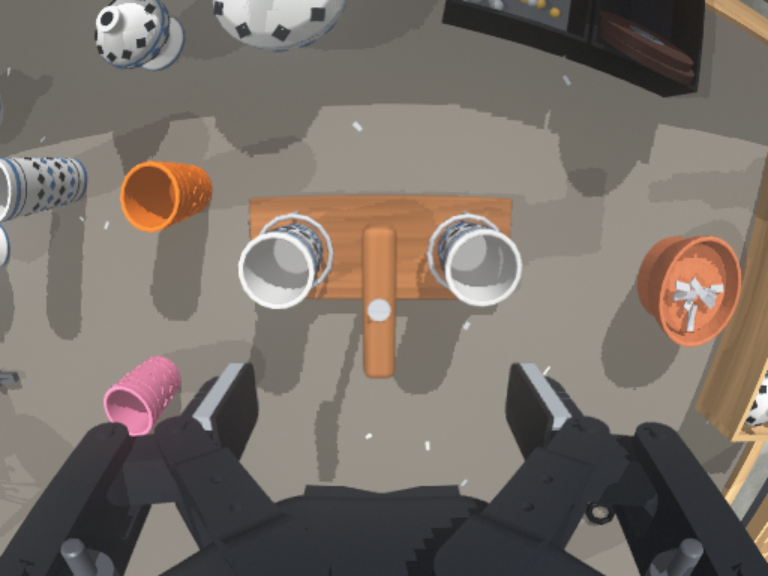

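The tool is aligned with the caddy, the bar is centred between the fingers with its disc at (252,207), and both beakers are in their rings. I'll lower it now.

Call:
{"name": "carry_out", "arguments": {
  "rows": [
    {"travel":[-0.003,-0.003,0.04],"angular":[0,0,0],"jaw":85},
    {"travel":[-0.003,-0.003,0.1],"angular":[0,0,0],"jaw":85},
    {"travel":[-0.003,-0.003,0.16],"angular":[0,0,0],"jaw":85},
    {"travel":[-0.003,-0.003,0.22],"angular":[0,0,0],"jaw":85},
    {"travel":[-0.003,-0.003,0.26],"angular":[0,0,0],"jaw":85},
    {"travel":[-0.003,-0.003,0.286],"angular":[0,0,0],"jaw":85},
    {"travel":[-0.003,-0.003,0.286],"angular":[0,0,0],"jaw":85},
    {"travel":[-0.003,-0.003,0.286],"angular":[0,0,0],"jaw":85},
    {"travel":[-0.003,-0.003,0.286],"angular":[0,0,0],"jaw":70},
    {"travel":[-0.003,-0.003,0.286],"angular":[0,0,0],"jaw":55}
  ]
}}

```text
time_s: 17.95
eef_pos: [0.5815, -0.1166, 0.156]
tcp_rot: [3.131, 0.249, 0.004]
wrist_force: [0.0, -0.2, -0.1]
opening: 0.0587
gripper_force: 0.0
```

Call:
{"name": "carry_out", "arguments": {
  "rows": [
    {"travel":[0,0,0],"angular":[0,0,0],"jaw":42},
    {"travel":[0,0,0],"angular":[0,0,0],"jaw":34},
    {"travel":[0,0,0],"angular":[0,0,0],"jaw":28},
    {"travel":[0,0,0],"angular":[0,0,0],"jaw":25},
    {"travel":[0,0,0],"angular":[0,0,0],"jaw":23},
    {"travel":[0,0,0],"angular":[0,0,0],"jaw":21},
    {"travel":[0,0,0],"angular":[0,0,0],"jaw":19},
    {"travel":[0,0,0],"angular":[0,0,0],"jaw":17},
    {"travel":[0,0,0],"angular":[0,0,0],"jaw":10},
    {"travel":[0,0,0],"angular":[0,0,0],"jaw":8}
  ],
  "squeeze": 40
}}

```text
time_s: 18.95
eef_pos: [0.5804, -0.1161, 0.1547]
tcp_rot: [-3.131, -0.249, 0.0]
wrist_force: [-0.2, 1.4, 1.2]
opening: 0.0172
gripper_force: 39.7
```

Call:
{"name": "carry_out", "arguments": {
  "rows": [
    {"travel":[0,0,0],"angular":[0,0,0],"jaw":5},
    {"travel":[0,0,0],"angular":[0,0,0],"jaw":5},
    {"travel":[0,0,0],"angular":[0,0,0],"jaw":5},
    {"travel":[0,0,0],"angular":[0,0,0],"jaw":5}
  ],
  "squeeze": 90
}}

```text
time_s: 19.35
eef_pos: [0.5806, -0.1161, 0.1548]
tcp_rot: [-3.131, -0.249, -0.0]
wrist_force: [-0.6, 0.9, 2.6]
opening: 0.0167
gripper_force: 88.8
```

Now lift slowly by 100 mm (-0.25).

Call:
{"name": "carry_out", "arguments": {
  "rows": [
    {"travel":[0,0,-0.003],"angular":[0,0,0],"jaw":5},
    {"travel":[0,0,-0.008],"angular":[0,0,0],"jaw":5},
    {"travel":[0,0,-0.015],"angular":[0,0,0],"jaw":5},
    {"travel":[0,0,-0.024],"angular":[0,0,0],"jaw":5},
    {"travel":[0,0,-0.035],"angular":[0,0,0],"jaw":5},
    {"travel":[0,0,-0.047],"angular":[0,0,0],"jaw":5},
    {"travel":[0,0,-0.06],"angular":[0,0,0],"jaw":5},
    {"travel":[0,0,-0.073],"angular":[0,0,0],"jaw":5},
    {"travel":[0,0,-0.086],"angular":[0,0,0],"jaw":5},
    {"travel":[0,0,-0.1],"angular":[0,0,0],"jaw":5}
  ]
}}

```text
time_s: 20.35
eef_pos: [0.5804, -0.1163, 0.1952]
tcp_rot: [-3.132, -0.249, -0.0]
wrist_force: [0.7, 0.3, -6.0]
opening: 0.0167
gripper_force: 87.8
```

Call:
{"name": "carry_out", "arguments": {
  "rows": [
    {"travel":[0,0,-0.014],"angular":[0,0,0],"jaw":5},
    {"travel":[0,0,-0.03],"angular":[0,0,0],"jaw":5},
    {"travel":[0,0,-0.046],"angular":[0,0,0],"jaw":5},
    {"travel":[0,0,-0.062],"angular":[0,0,0],"jaw":5},
    {"travel":[0,0,-0.078],"angular":[0,0,0],"jaw":5},
    {"travel":[0,0,-0.094],"angular":[0,0,0],"jaw":5},
    {"travel":[0,0,-0.11],"angular":[0,0,0],"jaw":5},
    {"travel":[0,0,-0.126],"angular":[0,0,0],"jaw":5},
    {"travel":[0,0,-0.138],"angular":[0,0,0],"jaw":5},
    {"travel":[0,0,-0.146],"angular":[0,0,0],"jaw":5}
  ]
}}

```text
time_s: 21.35
eef_pos: [0.5807, -0.1165, 0.2537]
tcp_rot: [3.132, 0.249, 0.001]
wrist_force: [0.3, 0.0, -7.5]
opening: 0.0167
gripper_force: 87.8
```

Call:
{"name": "carry_out", "arguments": {
  "rows": [
    {"travel":[0,0,-0.003],"angular":[0,0,0],"jaw":5},
    {"travel":[0,0,-0.005],"angular":[0,0,0],"jaw":5},
    {"travel":[0,0,-0.005],"angular":[0,0,0],"jaw":5},
    {"travel":[0,0,-0.005],"angular":[0,0,0],"jaw":5},
    {"travel":[0,0,-0.005],"angular":[0,0,0],"jaw":5},
    {"travel":[0,0,-0.005],"angular":[0,0,0],"jaw":5},
    {"travel":[0,0,-0.005],"angular":[0,0,0],"jaw":5},
    {"travel":[0,0,-0.005],"angular":[0,0,0],"jaw":5}
  ]
}}

```text
time_s: 22.15
eef_pos: [0.5805, -0.1164, 0.255]
tcp_rot: [-3.132, -0.249, 0.0]
wrist_force: [0.5, 0.1, -7.1]
opening: 0.0171
gripper_force: 87.8
```

```bash
python3 - <<'E'
from h import *
np.set_printoptions(precision=4,suppress=True)
C={n:imaging.read_camera(n) for n in("scene","side")}
st=bot.sense();print(st["eef_pos"],st["tcp_rot"],st["time_s"],st["wrist_force"],st["torque"],st["opening"],np.abs(st["qvel"]).max())
a=cv2.resize(C["scene"]["image"][100:250,150:280],None,fx=3,fy=3);b=cv2.resize(C["side"]["image"][130:280,200:330],None,fx=3,fy=3)
cv2.imwrite("pics/k.png",np.hstack([a,b])[:,:,::-1])
E
```

```text
[ 0.5805 -0.1164  0.2551] [-3.1317 -0.249   0.    ] 22.25 [-0.7428 -1.1371 -7.2531] [-0.0156 -0.0262 -0.004 ] 0.017153513551208414 0.0029671157741394407
```

View pics/k.png

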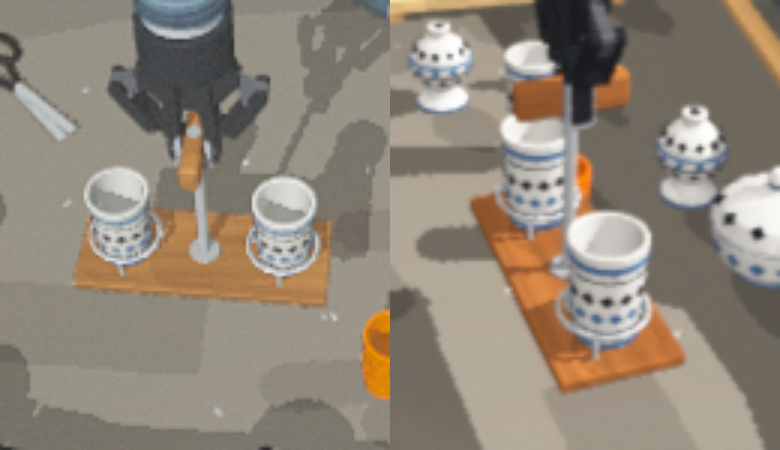

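The caddy is held level about 100 mm up, and both beakers stand in their rings (scene crop (118,215) and (283,225)). The wrist carries about 7 N, matching the expected weight.

```bash
python3 -c "
from workcell import bot
print(bot.hand_in())"
```

```text
the job is handed in; nothing more can be done
None
```

The job is handed in: the loose beaker stands in the empty ring, and the arm is holding the caddy level by its crossbar, about 10 cm above the bench, with both beakers in it.

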